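# Complete the cork display rest

## Robot

A 6-joint arm with a two-finger parallel gripper is mounted at the origin on a cart in front of the work surface, level with it; the furniture and walls round the work are solid. World frame = base frame: x ahead of the robot, y to its left, z up, the work surface at z = 0. Lengths are in m, angles in degrees, forces in N, time in s.
With the tool pointing down it reaches from about 0.325 to 0.9 m from the base axis. Payload 3.5 kg.
Tool frame: the origin (TCP) lies on the centre line of the jaws, within the pads' length; the fingertips stand 25 mm ahead of it and the grasp point (between the pads) lies 6 mm ahead of it; z points along the fingers, y is the direction in which the jaws open and shut (so a half turn about z gives the same grasp; the last joint's range is limited). The gripper opens to 85 mm and grips with 20 to 120 N. Pads are 22 mm wide; open, the fingers measure 114 mm over their backs; the gripper's body (76 mm by 85 mm) begins 54 mm behind the grasp point. The pads swing forward as they close: fully open they stand 13 mm farther back than shut.
Start: joints at [59.164, 15.837, -1.513, 72.651, 0, 84.076], TCP at [0.263, 0.567, 0.256] pointing down, gripper open.
Joint ranges: [-178.77, 178.77], [-48.84, 107.48], [-61.69, 71.31], [-111.58, 123.2], [-90, 87.43], [-180, 180]. Speed limits (degrees/s): [147.25, 147.25, 180, 180, 180, 180].

## Interface

Orientations are given as [roll, pitch, yaw] about the fixed x, y, z axes, in that order (R = Rz(yaw) Ry(pitch) Rx(roll)).
In Python, from rig import manip, cams, order gives the robot as it stands.
- The arm moves only by the tool move_arm, never from a script. Its argument "commands" is text: rows parted by semicolons, each of 7 numbers parted by spaces: the turn, a rotation vector about the tool's x, y, z in degrees, then the shift along the tool's x, y, z in m, then the gripper's target within -1 to 1 (shut at 1, half-way at 0, fully open at -1). A call has 1 to 12 rows; each row is the pose to reach, as a shift and turn from the pose commanded when the call began, along the tool's axes at that moment; what a row does not reach only later rows make up. A row lasts 1/12 s, in which the tool goes at most 41.7 mm and 7.16 degrees, less where a joint would pass 70% of its speed; a pose out of reach is approached as far as the arm can. A call with a gripper value outside its range is refused whole. The fingers move at their own pace and stop on an object; the grip force is fixed at half the most. Time passes only in rows, so rows that repeat a pose let the fingers close. It gives the time, the measured TCP pose, the force and the opening at its end, in the units of the state.
- manip.get_obs(): the state, without advancing time (a new reading comes with each control period).
- cams.capture(name): name is "scene" or "top"; returns (picture, depth): 420x560x3 uint8, red, green, blue; 420x560 float32, m along the optical axis (not along the pixel's ray), 0 where there is no reading.
- cams.camera_info(name): a dict with "intrinsics" (3x3 intrinsics, pixels), "R" (3x3) and "t" (3): a world point X has camera coordinates R X + t. Camera axes: x right, y down, z forward; pixel columns grow to the right and rows downward; lengths in m; the calibration is good to about 2 mm. A picture is of the moment at which its call begins. camera_info takes no time and is no camera call.
- order.job_done(): hands the job in, once; it reports no verdict.
The state is a dict: "time_s": time; "q": joint angles; "joint_vel": joint speeds; "joint_torque": joint torques, N m; "ee_pos": TCP position; "tcp_rot": TCP orientation; "ft_force": force on the tool from outside, world axes, zero at the start; "torque": the same for the moment, N m; "gripper_width": finger opening in m.
Only numpy, scipy, OpenCV 4.12 (cv2) and the standard library are available. Lean on these libraries where they do the work, as an engineer would, in place of code of your own. Each camera call takes 0.05 s, during which the arm holds its last target.

## Task

The cork rest for the glassware is missing its second half. Take the loose cork block and butt it end to end, flush and in line, against the open end of the cork block that is fixed to the worktop, so that both lie flat and make one straight, gapless strip, and let go. Leave the little bottle on the rest and the box of test strips where they are.

Things in the scene. Friction and masses are not known exactly. Their poses are not given: they have to be found in the camera images.
- loose_cork_center (a point): centre (half-way up) of the loose brown cork block, 56 x 150 x 30 mm (x, y, z), about 90 g, lying flat on the worktop in front of the rest; y runs along its length, z up. Right of the work area a fixed retort stand with clamped glassware rises 0.53 m (x 0.32 to 0.65, y -0.30 to -0.02, widest at 0.2 to 0.42 high): an arm that comes from the right must first draw back and pass in front
- rest_end (a point): centre of the open end face of the fixed cork block (also 56 x 150 x 30 mm, flat, immovable; an aluminium angle is screwed down at its other, left end). Height 15 mm. y points from this face into the fixed block along its length, x across, z up. The loose block belongs on the -y side (right, seen from the robot), its centre 75 mm from here along -y when flush
- strip_box: flat teal and white slide box of test strips, 46 x 190 x 16 mm, long along its y axis, lying loose on the worktop near the loose cork; origin at the centre of its underside; leave it alone
- blue_bottle: small clear glass bottle with a blue cap, 56 mm in diameter and 105 mm tall, standing loose on top of the fixed cork block, on the half near the aluminium angle; origin at the centre of its underside; leave it alone

How it is judged (in metres and radians):
At the end, for the whole second after the job is handed in: The loose cork lies flat on the worktop, its end against the open end of the fixed block (gap under 10 mm), sideways offset under 12 mm, lengths parallel within 10 degrees, released (y of loose_cork_center in the frame of rest_end between -0.085 and -0.065 m and x of loose_cork_center in the frame of rest_end between -0.012 and 0.012 m and z of loose_cork_center in the frame of rest_end between -0.006 and 0.006 m and angle between the y axis of loose_cork_center and the y axis of rest_end, either way round below 0.175 rad and angle between loose_cork_center's own z axis and vertical below 0.1 rad); the robot touches nothing.
It fails at once if the small bottle on the rest was moved by more than 20 mm or knocked over (distance of blue_bottle from where it was at the start of the episode above 0.02 m or angle between blue_bottle's own z axis and vertical above 0.35 rad).
It fails at once if the box of test strips was moved by more than 20 mm (distance of strip_box from where it was at the start of the episode above 0.02 m).
It also fails if it takes over 38 s, if anything falls off the work surface, if the arm or the gripper's body presses on something with over 40 N, if the wrist force passes 120 N, or if a joint passes its speed limit or range.

## Working session

There is one attempt and no reset: what is moved stays moved. The work goes in short steps, Python scripts to look and compute and a tool call to move; the robot and the scene stay as the last step left them, time stands still between calls to the robot, and variables do not carry over. Pictures are saved under pics/ and viewed, and the job is handed in when it is done.

Besides the shell and the picture viewer there is one more tool, called after ">>>" by a JSON object that holds its "name" and its "arguments". move_arm: Moves the arm, as the interface text tells. Its arguments: {"type":"object","properties":{"commands":{"type":"string"}},"required":["commands"]}

```bash
mkdir -p pics; ls
python3 - <<'E'
from rig import manip,cams,order
import cv2,numpy as np
print(manip.get_obs())
for n in("scene","top"):
    p,d=cams.capture(n); cv2.imwrite(f"pics/{n}0.png",p[:,:,::-1]); np.savez(f"{n}0.npz",p=p,d=d)
    i=cams.camera_info(n); print(n,i, -i["R"].T@i["t"])
E
```

```text
pics
{'time_s': 0.0, 'q': array([ 5.91640810e+01,  1.58782805e+01, -1.59940914e+00,  7.26513293e+01,
        7.81262206e-04,  8.40748319e+01]), 'joint_vel': array([ 0.00243576, -0.02972081, -0.00277796, -0.06686153, -0.00979342,
       -0.00433527]), 'joint_torque': array([ 6.36435670e-04, -4.45510340e+01,  2.95200938e+01,  1.63881172e-02,
       -6.34582443e-05,  1.18664726e-06]), 'ee_pos': array([0.26288589, 0.56620805, 0.25514653]), 'tcp_rot': array([-1.79871751e+02, -1.40956273e-02,  1.55089232e+02]), 'ft_force': array([ 1.23495683, -0.85683515, -0.76332413]), 'torque': array([ 0.00786283, -0.03463195,  0.01684455]), 'gripper_width': 0.08533461511191809}
scene {'intrinsics': array([[381.40637187,   0.        , 282.99592593],
       [  0.        , 381.40637187, 207.90796217],
       [  0.        ,   0.        ,   1.        ]]), 'R': array([[ 0.53929505, -0.8420241 , -0.01250064],
       [-0.63648036, -0.39783977, -0.66076945],
       [ 0.55141055,  0.36430611, -0.75048482]]), 't': array([-0.07337784,  0.47565169,  0.5211895 ])} [ 0.05492587 -0.06242527  0.70452365]
top {'intrinsics': array([[539.01680932,   0.        , 285.74768469],
       [  0.        , 539.01680932, 216.74545416],
       [  0.        ,   0.        ,   1.        ]]), 'R': array([[ 0.01509869, -0.99986146, -0.00700652],
       [-0.99181507, -0.01408791, -0.1269031 ],
       [ 0.12678681,  0.00886524, -0.99189037]]), 't': array([0.26221163, 0.52310798, 1.01594681])} [0.38605867 0.26053819 1.07592907]
```

View pics/scene0.png

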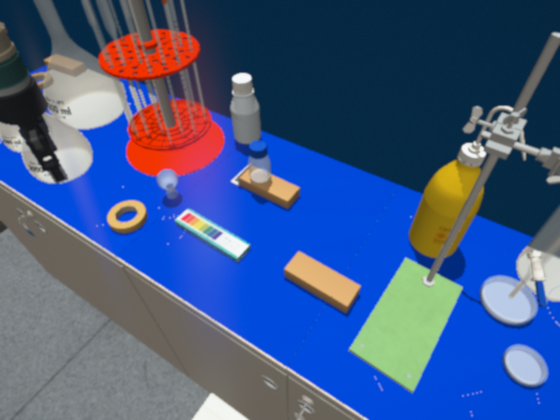

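View pics/top0.png

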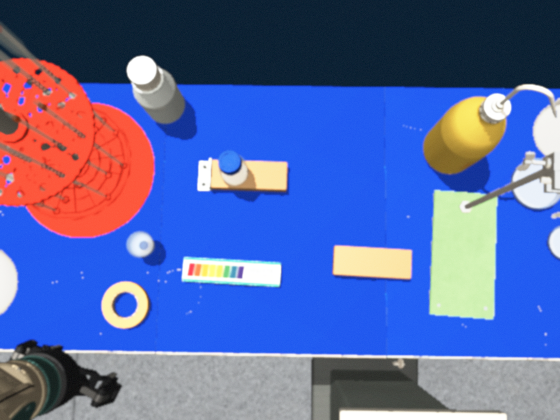

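The top view shows the loose cork at about (372,262). The fixed cork spans columns 210–288 at row 176, with the bottle at (232,168). The strip box is at (231,272). Next I'll measure the cork top faces.

```bash
cat > h.py <<'E'
import cv2,numpy as np
from rig import manip,cams,order
def ray(n,uv,z):
    i=cams.camera_info(n);K,R,t=i["intrinsics"],i["R"],i["t"]
    uv=np.atleast_2d(uv).astype(float);r=np.c_[uv,np.ones(len(uv))]@np.linalg.inv(K).T@R
    c=-R.T@t
    return c+r*((z-c[2])/r[:,2])[:,None]
def pts(n,d,m):
    i=cams.camera_info(n);K,R,t=i["intrinsics"],i["R"],i["t"]
    v,u=np.nonzero(m&(d>0));z=d[v,u]
    X=np.c_[u,v,np.ones(len(u))]@np.linalg.inv(K).T*z[:,None]
    return (X-t)@R,u,v
def corks(n,p,d):
    h=cv2.cvtColor(p,cv2.COLOR_RGB2HSV)
    m=cv2.inRange(h,(8,90,110),(20,255,255))
    m=cv2.morphologyEx(m,cv2.MORPH_OPEN,np.ones((3,3)))
    k,l,s,c=cv2.connectedComponentsWithStats(m)
    for j in range(1,k):
        if s[j][4]<300: continue
        X,u,v=pts(n,d,l==j)
        g=abs(X[:,2]-.03)<.008
        if g.sum()<200: continue
        mm=np.zeros(m.shape,np.uint8);mm[v[g],u[g]]=255
        cs=max(cv2.findContours(mm,0,1)[0],key=cv2.contourArea)[:,0]
        W=ray(n,cs,.03)[:,:2]
        (c0,sz,a)=cv2.minAreaRect((W*1000).astype(np.float32))
        print(n,s[j],'zmed',np.median(X[g,2]).round(4),'rect mm',np.round(c0,1),np.round(sz,1),round(a,1),'corners',cv2.boxPoints((c0,sz,a)).round(0).tolist())
E
python3 - <<'E'
from h import *
for n in("top","scene"):
    f=np.load(n+"0.npz");corks(n,f["p"],f["d"])
    h=cv2.cvtColor(f["p"],cv2.COLOR_RGB2HSV)
    if n=="top":
        print(h[262,372],h[176,270],h[305,108]); cv2.imwrite("pics/crop.png",cv2.resize(f["p"][130:310,160:430,::-1],None,fx=2.9,fy=2.9,interpolation=0))
        print("table z chk",[pts(n,f["d"],(np.indices(f["d"].shape)[0]==r)&(np.indices(f["d"].shape)[1]==c))[0].round(3) for r,c in((220,300),(262,372),(176,270))])
E
```

```text
[ 23  81 252] [ 23  81 252] [ 27  74 254]
table z chk [array([[0.517, 0.241, 0.002]]), array([[0.434, 0.102, 0.03 ]]), array([[0.599, 0.302, 0.036]])]
scene [240 170  59  33 726] zmed 0.0307 rect mm [599.  340.9] [152.   57.2] 88.9 corners [[569.0, 265.0], [626.0, 264.0], [629.0, 416.0], [572.0, 417.0]]
scene [ 286  253   73   55 1789] zmed 0.0307 rect mm [431.9  97.2] [147.4  56.8] 87.4 corners [[400.0, 25.0], [457.0, 22.0], [464.0, 170.0], [407.0, 172.0]]
```

View pics/crop.png

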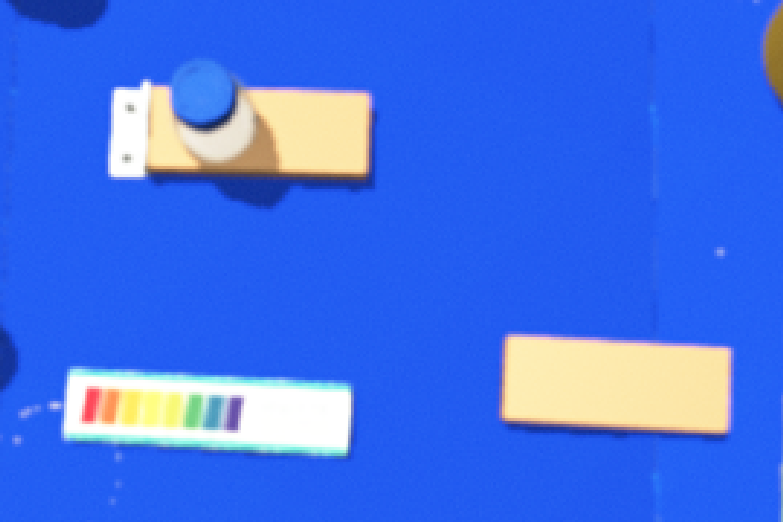

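The crop shows both cork tops clear of each other and nothing between them. The top view's colours are paler than my mask allows, so I'll loosen it.

```bash
sed -i 's/(8,90,110),(20,255,255)/(8,60,110),(26,255,255)/; s/<.008/<.010/' h.py
python3 - <<'E'
from h import *
for n in("top","scene"):
    f=np.load(n+"0.npz");corks(n,f["p"],f["d"])
E
```

```text
top [ 211  161   76   30 1528] zmed 0.0305 rect mm [602. 345.] [149.3  55.4] 88.8 corners [[573.0, 271.0], [628.0, 270.0], [631.0, 419.0], [576.0, 420.0]]
top [ 333  246   78   33 2184] zmed 0.0304 rect mm [434.  102.5] [148.5  54.3] 87.4 corners [[404.0, 30.0], [458.0, 27.0], [464.0, 175.0], [410.0, 178.0]]
scene [239 168  60  35 787] zmed 0.0307 rect mm [599.7 340.9] [152.1  58.6] 88.8 corners [[569.0, 266.0], [627.0, 264.0], [631.0, 416.0], [572.0, 418.0]]
scene [ 285  253   74   55 1822] zmed 0.0307 rect mm [432.2  97.5] [148.4  57.4] 87.4 corners [[400.0, 25.0], [457.0, 22.0], [464.0, 170.0], [407.0, 173.0]]
```

Both views agree on the relative pose to within 1 mm. Averaged, the loose centre is about (0.433, 0.100) with yaw −2.6°, and the fixed centre is about (0.601, 0.343) with yaw −1.2°. Now I'll work out the move to above the loose block.

```bash
cat >> h.py <<'E'
from scipy.spatial.transform import Rotation as Ro
def rel(target,yaw):
    o=manip.get_obs();R0=Ro.from_euler('xyz',o["tcp_rot"],degrees=True)
    R1=Ro.from_euler('xyz',[180,0,yaw],degrees=True)
    print('t',o["time_s"],'pos',o["ee_pos"].round(4),o["tcp_rot"].round(2),'F',o["ft_force"].round(1),'w',round(o["gripper_width"],4))
    print('shift',R0.inv().apply(np.array(target)-o["ee_pos"]).round(4),'rotvec',(R0.inv()*R1).as_rotvec(degrees=True).round(2))
E
python3 -c "
from h import *
rel([.433,.1,.16],87.4)"
```

```text
t 0.1 pos [0.2629 0.5663 0.2552] [-1.7988e+02 -1.0000e-02  1.5509e+02] F [-0.2 -0.2 -0.5] w 0.0851
shift [-0.3507 -0.3511  0.0959] rotvec [-1.100e-01  6.000e-02  6.769e+01]
```

>>> {"name": "move_arm", "arguments": {"commands": "0 0 3 -0.015 -0.015 0 -1; 0 0 9 -0.04 -0.04 0 -1; 0 0 15 -0.065 -0.065 0 -1; 0 0 21 -0.09 -0.09 0 -1; 0 0 27 -0.115 -0.115 0 -1; 0 0 33 -0.14 -0.14 0.005 -1; 0 0 39 -0.165 -0.165 0.01 -1; 0 0 45 -0.19 -0.19 0.015 -1; 0 0 51 -0.215 -0.215 0.02 -1; 0 0 57 -0.24 -0.24 0.025 -1; 0 0 62.7 -0.265 -0.265 0.03 -1; 0 0 67.7 -0.29 -0.29 0.035 -1"}}

```text
time_s: 1.1
ee_pos: [0.404, 0.1799, 0.2208]
tcp_rot: [-180.0, 0.0, 87.1]
ft_force: [1.3, -0.1, 0.2]
gripper_width: 0.0853
```

```bash
python3 -c "
from h import *
rel([.433,.1,.12],87.4)"
```

```text
t 1.1 pos [0.404  0.1799 0.2208] [-1.7998e+02  1.0000e-02  8.7130e+01] F [ 1.3 -0.1  0.2] w 0.0853
shift [-0.0784  0.033   0.1008] rotvec [-0.02  0.01 -0.27]
```

>>> {"name": "move_arm", "arguments": {"commands": "0 0 0 -0.02 0.008 0.01 -1; 0 0 0 -0.04 0.016 0.03 -1; 0 0 0 -0.06 0.024 0.05 -1; 0 0 0 -0.074 0.03 0.08 -1; 0 0 0 -0.078 0.033 0.1 -1; 0 0 0 -0.078 0.033 0.1 -1; 0 0 0 -0.078 0.033 0.1 -1"}}

```text
time_s: 1.68
ee_pos: [0.432, 0.102, 0.1202]
tcp_rot: [-179.8, 0.0, 87.3]
ft_force: [-0.7, -0.6, 1.0]
gripper_width: 0.0854
```

Run:
```python
from h import *
rel([.433,.1,.030],87.4)
for n in("scene",):
    p,d=cams.capture(n); cv2.imwrite(f"pics/{n}1.png",p[:,:,::-1])
```

```text
t 1.6833 pos [0.432  0.102  0.1202] [-1.7977e+02  1.0000e-02  8.7340e+01] F [-0.7 -0.6  1. ] w 0.0854
shift [-0.0019  0.0014  0.0902] rotvec [-0.23  0.01 -0.06]
```

View pics/scene1.png

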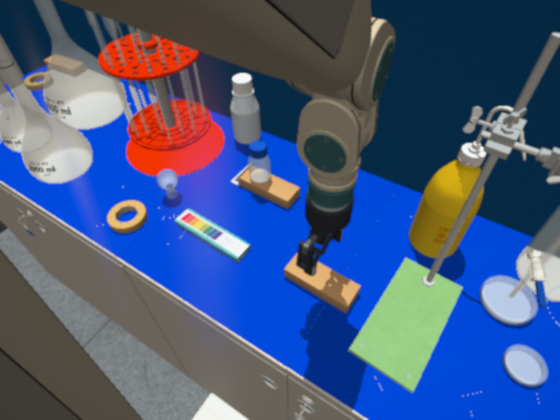

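The gripper, at about (315,250), hangs over the loose cork and is clear of the stand. I'll descend and grip.

>>> {"name": "move_arm", "arguments": {"commands": "0 0 0 0 0.001 0.02 -1; 0 0 0 0 0.001 0.04 -1; 0 0 0 0 0.001 0.06 -1; 0 0 0 0 0.001 0.075 -1; 0 0 0 0 0.001 0.085 -1; 0 0 0 0 0.001 0.09 -1; 0 0 0 0 0.001 0.09 -1; 0 0 0 0 0.001 0.09 -1"}}

```text
time_s: 2.4
ee_pos: [0.4354, 0.1026, 0.0322]
tcp_rot: [179.9, -0.0, 87.4]
ft_force: [0.3, -0.4, 0.6]
gripper_width: 0.0851
```

>>> {"name": "move_arm", "arguments": {"commands": "0 0 0 0 0 0 -0.3; 0 0 0 0 0 0 0; 0 0 0 0 0 0 0.3; 0 0 0 0 0 0 0.6; 0 0 0 0 0 0 1; 0 0 0 0 0 0 1; 0 0 0 0 0 0 1; 0 0 0 0 0 0 1; 0 0 0 0 0 0 1; 0 0 0 0 0 0 1"}}

```text
time_s: 3.23
ee_pos: [0.4359, 0.1023, 0.0325]
tcp_rot: [179.9, -0.0, 87.4]
ft_force: [0.2, -0.7, 5.9]
gripper_width: 0.0549
```

It's gripped at 55 mm. Lift and measure.

>>> {"name": "move_arm", "arguments": {"commands": "0 0 0 0 0 -0.01 1; 0 0 0 0 0 -0.025 1; 0 0 0 0 0 -0.04 1; 0 0 0 0 0 -0.05 1; 0 0 0 0 0 -0.05 1; 0 0 0 0 0 -0.05 1"}}

```text
time_s: 3.73
ee_pos: [0.4351, 0.1022, 0.0819]
tcp_rot: [179.9, -0.0, 87.4]
ft_force: [-0.7, 0.0, -1.1]
gripper_width: 0.0552
```

Run:
```python
from h import *
rel([.6005,.185,.082],88.8)
for n in("top","scene"):
    p,d=cams.capture(n); cv2.imwrite(f"pics/{n}2.png",p[:,:,::-1])
```

```text
t 3.7333 pos [0.4351 0.1022 0.0819] [ 1.799e+02 -1.000e-02  8.738e+01] F [-0.7  0.  -1.1] w 0.0552
shift [0.0902 0.1615 0.0002] rotvec [ 0.1  -0.01 -1.42]
```

View pics/scene2.png

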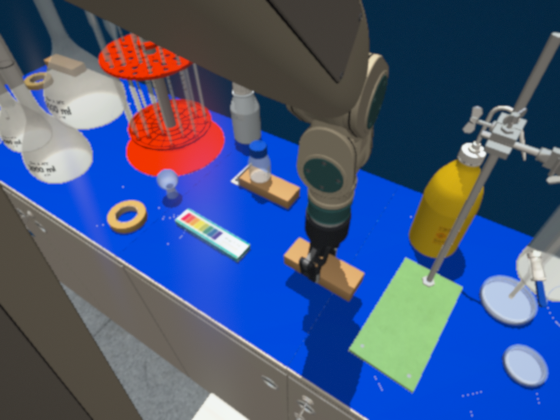

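The cork is held level above the table at about (323,268). I'll carry it to the drop point with roughly an 8 mm gap.

>>> {"name": "move_arm", "arguments": {"commands": "0 0 -0.2 0.005 0.008 0 1; 0 0 -0.4 0.015 0.025 0 1; 0 0 -0.6 0.027 0.045 0 1; 0 0 -0.8 0.039 0.068 0 1; 0 0 -1 0.051 0.09 0 1; 0 0 -1.2 0.063 0.112 0 1; 0 0 -1.4 0.075 0.133 0 1; 0 0 -1.4 0.085 0.149 0 1; 0 0 -1.4 0.09 0.157 0 1; 0 0 -1.4 0.091 0.16 0 1; 0 0 -1.4 0.091 0.16 0 1; 0 0 -1.4 0.091 0.16 0 1"}}

```text
time_s: 4.83
ee_pos: [0.5972, 0.1854, 0.0805]
tcp_rot: [-179.9, 0.0, 88.8]
ft_force: [0.1, -0.0, -1.2]
gripper_width: 0.0548
```

>>> {"name": "move_arm", "arguments": {"commands": "0 0 0 0 0 0.01 1; 0 0 0 0 0 0.02 1; 0 0 0 0 0 0.03 1; 0 0 0 0 0 0.038 1; 0 0 0 0 0 0.044 1; 0 0 0 0 0 0.047 1; 0 0 0 0 0 0.047 1; 0 0 0 0 0 0.047 1"}}

```text
time_s: 5.5
ee_pos: [0.5986, 0.1858, 0.0342]
tcp_rot: [180.0, -0.0, 88.8]
ft_force: [0.2, 0.2, -1.9]
gripper_width: 0.0546
```

Run:
```python
from h import *
rel([.6005,.185,.032],88.8)
for n in("top","scene"):
    p,d=cams.capture(n); cv2.imwrite(f"pics/{n}3.png",cv2.resize(p[150:350,180:440,::-1] if n=="top" else p[120:320,200:460,::-1],None,fx=3,fy=3)); corks(n,p,d); np.savez(n+"3.npz",p=p,d=d)
```

```text
t 5.5 pos [0.5986 0.1858 0.0342] [180.    -0.    88.79] F [ 0.2  0.2 -1.9] w 0.0546
shift [-0.0008  0.0019  0.0022] rotvec [ 0.   -0.   -0.01]
top [ 211  160   76   31 1528] zmed 0.0304 rect mm [602.2 345.1] [149.6  55.9] 88.8 corners [[573.0, 271.0], [628.0, 270.0], [632.0, 419.0], [576.0, 421.0]]
top [292 164  30  29 719] zmed 0.032 rect mm [597.5 230.2] [56.2 57.1] 0.8 corners [[569.0, 258.0], [570.0, 201.0], [626.0, 202.0], [625.0, 259.0]]
top [ 102  282   47   46 1141] zmed 0.0212 rect mm [314.7 576.2] [53.5 23.9] 88.6 corners [[302.0, 550.0], [326.0, 549.0], [327.0, 603.0], [303.0, 603.0]]
scene [ 410  160   71   98 3744] zmed 0.0302 rect mm [624.1 -42.9] [79.8 30.6] 70.2 corners [[596.0, -75.0], [625.0, -86.0], [652.0, -11.0], [623.0, -0.0]]
scene [ 239  168   73   44 1115] zmed 0.031 rect mm [599.  340.4] [153.5  61.1] 88.2 corners [[566.0, 265.0], [627.0, 263.0], [632.0, 416.0], [571.0, 418.0]]
scene [322 202  35  31 673] zmed 0.0326 rect mm [594.6 145.6] [79.1 62.4] 87.9 corners [[562.0, 107.0], [624.0, 105.0], [627.0, 184.0], [565.0, 186.0]]
```

View pics/scene3.png

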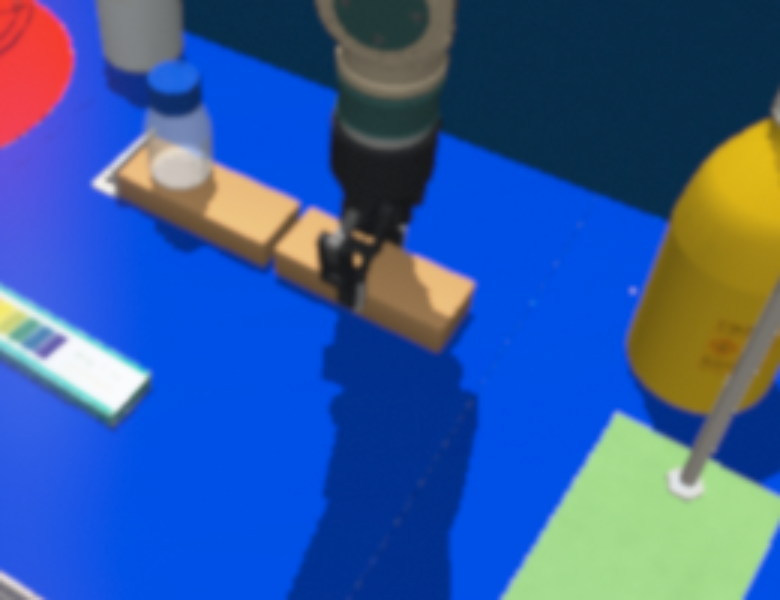

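View pics/top3.png

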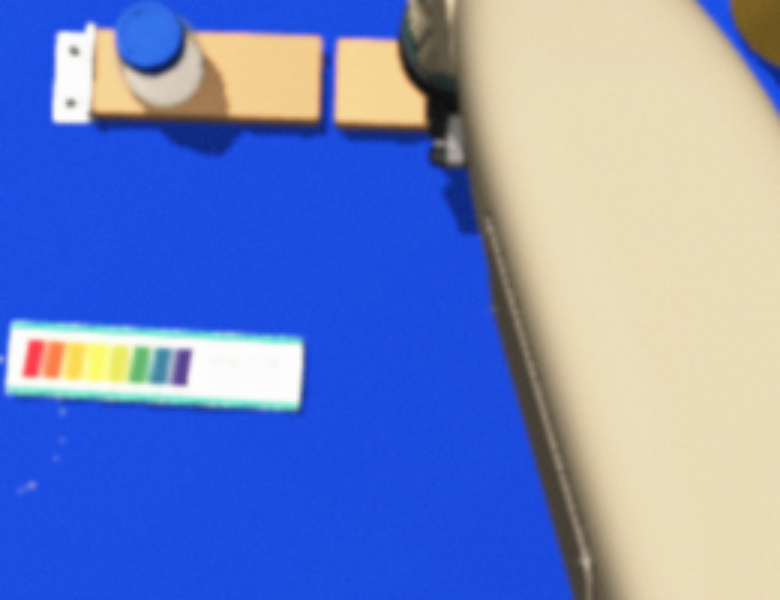

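The views show the corks aligned, with a gap of about 10 mm (top crop columns 322–336) and the loose one about 2 mm nearer the robot. I'll correct sideways by 1.5 mm, lower by 1 mm, and slide in slowly while watching the force.

>>> {"name": "move_arm", "arguments": {"commands": "0 0 0 0.001 0.001 0.001 1; 0 0 0 0.003 0.002 0.001 1; 0 0 0 0.005 0.002 0.001 1; 0 0 0 0.007 0.002 0.001 1; 0 0 0 0.008 0.002 0.001 1; 0 0 0 0.008 0.002 0.001 1"}}

```text
time_s: 6.1
ee_pos: [0.6007, 0.1941, 0.0333]
tcp_rot: [180.0, -0.0, 88.8]
ft_force: [-0.0, 0.3, -0.4]
gripper_width: 0.055
```

>>> {"name": "move_arm", "arguments": {"commands": "0 0 0 0.001 0 0 1; 0 0 0 0.002 0 0 1; 0 0 0 0.002 0 0 1"}}

```text
time_s: 6.35
ee_pos: [0.6007, 0.1959, 0.0333]
tcp_rot: [180.0, -0.0, 88.8]
ft_force: [-0.3, 0.1, -0.7]
gripper_width: 0.0547
```

Run:
```python
from h import *
rel([.6005,.195,.032],88.8)
for n in("top",):
    p,d=cams.capture(n); cv2.imwrite(f"pics/{n}4.png",cv2.resize(p[150:250,190:340,::-1],None,fx=5,fy=5)); corks(n,p,d)
```

```text
t 6.35 pos [0.6007 0.1959 0.0333] [ 1.800e+02 -1.000e-02  8.879e+01] F [-0.3  0.1 -0.7] w 0.0547
shift [-0.0009 -0.0002  0.0013] rotvec [ 0.   -0.01 -0.01]
top [ 211  160  106   32 2259] zmed 0.0308 rect mm [601.4 315.2] [209.1  56. ] 88.9 corners [[571.0, 211.0], [627.0, 210.0], [631.0, 419.0], [575.0, 420.0]]
top [ 102  282   47   46 1144] zmed 0.0213 rect mm [334.6 549.7] [26.1 66.7] 70.2 corners [[299.0, 549.0], [362.0, 526.0], [370.0, 551.0], [308.0, 573.0]]
```

View pics/top4.png

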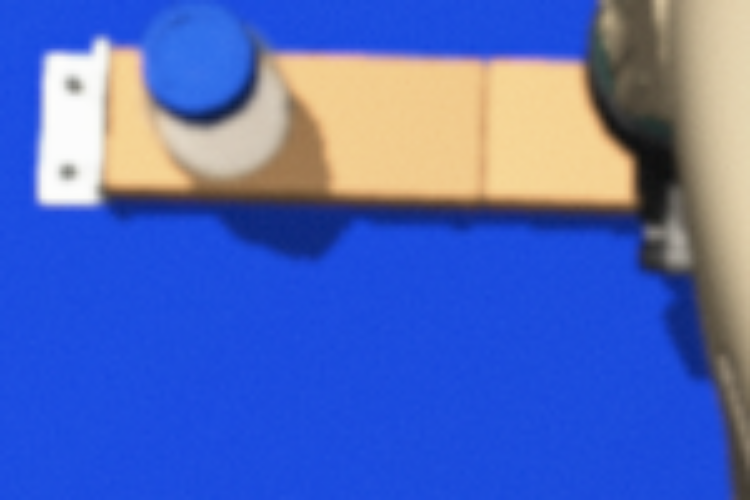

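The seam at crop column 485 is now a thin line, both edges are in line, and there is no contact force yet. I'll nudge on by 1 mm at a time until it touches.

>>> {"name": "move_arm", "arguments": {"commands": "0 0 0 0.0005 0 0 1; 0 0 0 0.001 0 0.0005 1; 0 0 0 0.001 0 0.0005 1"}}

```text
time_s: 6.65
ee_pos: [0.6008, 0.1961, 0.0328]
tcp_rot: [180.0, 0.1, 88.8]
ft_force: [0.1, -3.3, 0.3]
gripper_width: 0.0547
```

>>> {"name": "move_arm", "arguments": {"commands": "0 0 0 0.0005 0 0 1; 0 0 0 0.001 0 0 1; 0 0 0 0.001 0 0 1"}}

```text
time_s: 6.9
ee_pos: [0.6007, 0.1962, 0.0329]
tcp_rot: [-180.0, 0.2, 88.8]
ft_force: [-0.2, -5.7, 1.4]
gripper_width: 0.0548
```

It's in contact, at −5.7 N. Release gently, then rise.

>>> {"name": "move_arm", "arguments": {"commands": "0 0 0 -0.0005 0 0 0.6; 0 0 0 -0.001 0 0 0.3; 0 0 0 -0.001 0 0 0; 0 0 0 -0.001 0 0 -0.4; 0 0 0 -0.001 0 0 -0.8; 0 0 0 -0.001 0 0 -1; 0 0 0 -0.001 0 0 -1; 0 0 0 -0.001 0 0 -1; 0 0 0 -0.001 0 0 -1"}}

```text
time_s: 7.65
ee_pos: [0.6008, 0.1971, 0.0329]
tcp_rot: [180.0, -0.0, 88.8]
ft_force: [1.3, 0.2, -0.5]
gripper_width: 0.0853
```

>>> {"name": "move_arm", "arguments": {"commands": "0 0 0 0 0 -0.008 -1; 0 0 0 0 0 -0.02 -1; 0 0 0 0 0 -0.04 -1; 0 0 0 0 0 -0.065 -1; 0 0 0 0 0 -0.095 -1; 0 0 0 0 0 -0.125 -1; 0 0 0 0 0 -0.15 -1; 0 0 0 0 0 -0.17 -1; 0 0 0 0 0 -0.18 -1; 0 0 0 0 0 -0.18 -1"}}

```text
time_s: 8.48
ee_pos: [0.6029, 0.1973, 0.2172]
tcp_rot: [179.6, -0.1, 88.8]
ft_force: [1.6, 0.0, -0.3]
gripper_width: 0.0854
```

Run:
```python
from h import *
rel([.435,.0,.25],88.8)
for n in("top","scene"):
    p,d=cams.capture(n); cv2.imwrite(f"pics/{n}5.png",p[:,:,::-1]); corks(n,p,d)
```

```text
t 8.4833 pos [0.6029 0.1973 0.2172] [ 1.7959e+02 -1.0000e-01  8.8790e+01] F [ 1.6  0.  -0.3] w 0.0854
shift [-0.2007 -0.1635 -0.0343] rotvec [ 0.41 -0.1  -0.01]
top [ 210  160  114   32 2531] zmed 0.0305 rect mm [601.5 308.6] [222.8  56. ] 88.8 corners [[571.0, 198.0], [627.0, 197.0], [632.0, 419.0], [576.0, 420.0]]
top [ 102  282   46   46 1143] zmed 0.021 rect mm [353.1 609.8] [18. 47.] 80.1 corners [[328.0, 605.0], [375.0, 597.0], [378.0, 615.0], [331.0, 623.0]]
scene [ 239  168  114   62 2036] zmed 0.0308 rect mm [597.5 266.4] [301.1  60.9] 88.8 corners [[564.0, 117.0], [625.0, 115.0], [631.0, 416.0], [570.0, 418.0]]
```

View pics/scene5.png

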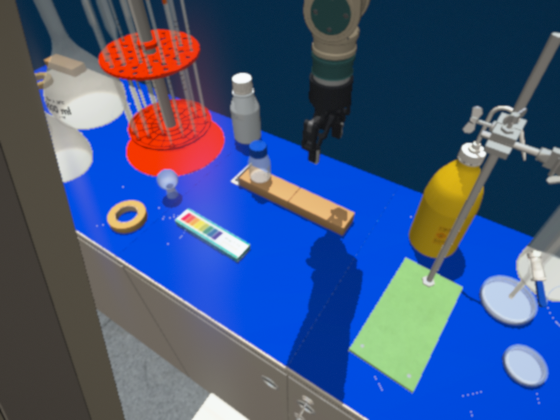

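The scene view shows one straight strip from (238,178) to (352,222). It measures 301 mm long and the top is at 30.8 mm. The bottle at (260,165) and the strip box at (212,233) have not moved, and the gripper is clear.

```bash
python3 -c "
from rig import order
print(order.job_done())"
```

```text
the job is handed in; nothing more can be done
None
```

The loose cork now butts against the open end of the fixed block, and I handed the job in at about 8.6 s of the 38 s allowed. I gripped the cork across its width and carried it over. I slid it in until the wrist force read about 6 N, then released it and raised the gripper about 180 mm.

**Strip:** In the scene view the two blocks measure as one strip 301 mm long against the ideal 300 mm. Its top is at about 31 mm, so it lies flat, and the seam and edges are in line. That view's mask gave a width of 61 mm against the true 56 mm. The top view gave 56 mm, but the arm hid the strip's far right end there.

**Bottle and strip box:** Both appear in the same place as at the start. I checked that by eye in the pictures, not by measurement.

**Disagreement:** The two cameras differed by about 5 mm in absolute y, but they agreed to about 1 mm on where the blocks lay relative to each other. I relied on the relative positions and on the contact force.

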